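Draw the carrying board out from under a stack of tiles

TASK

Take the carrying board by its cleat and draw it out through the stop gate from under the stack of fired tiles, so that the crosspiece holds the tiles back and they settle onto the bench in an upright, tidy stack; do not touch the tiles. The crosspiece was clamped by eye, so its opening is rarely in line with the board: feel the way and ease the board through gently, never forcing it against the gate. Then lay the empty board flat on the two battens of the rest, cleat up and on the cleat's mark, leave it there, and leave everything else on the bench alone.

Things in the scene. Friction and masses are not known exactly. Their poses are not given: they have to be found in the camera images.
- gate: Wooden stop gate fixed to the bench. Origin: bench level, centre line, entrance of its straight passage; +x is the way the board is drawn out. Two fixed feet (70 x 24 mm, centred at y = +-112 mm) carry a crosspiece clamped up to 20 mm to either side of y = 0: this offset is NOT measured and must be felt or seen. It does not give; over about 20 N from the board counts as forcing.
- gate_bar (a point): Middle of the rear face of the bar, if the crosspiece were centred: gate x = -34 mm, 15 mm up, gate axes. The bar, part of the crosspiece, lies across the way: 16 mm in x, underside 8.5 mm and top 22 mm above the bench, so that the board slides under it but the tiles are held back.
- gate_exit (a point): End of the passage at bench level, if the crosspiece were centred: gate x = 52 mm, gate axes. The crosspiece's two guide cheeks (blocks 22 mm wide, 14 mm high) stand either side of a straight passage from gate x = 0 to 52 mm, 103 mm wide, open above, always parallel to the gate's x. Their ends at x = 0 are square: a blade out of line by over 2 to 3 mm catches on one.
- board_cleat (a point): Centre of the cleat, the upright wooden grip block at the end of the board's neck: 36 mm along x, 28 mm wide in y, 28 mm high, its centre 20 mm above the board's underside. +x from blade to cleat, z up. The neck, 28 mm wide, lies under the bar; the cleat is past the passage. At the start the board is up to 3 mm and 0.04 rad out of line with the gate.
- board_blade (a point): Centre of the blade of the carrying board, 165 mm behind the cleat's centre, same axes. The blade is 110 mm long in x, 100 mm wide in y, front corners rounded to 2 mm; its rear edge is 220 mm behind the cleat's centre. The board is 6 mm plywood, 0.12 kg, lying flat on the bench.
- tile0: The lowest of three square fired-clay tiles, each 90 x 90 x 12 mm, about 0.165 kg, stacked loose on the blade, 3 to 15 mm behind the bar at the start. Origin under its centre.
- tile1: The second tile from below (same size). Origin under its centre.
- tile2: The top tile (same size). Origin under its centre.
- rest_cleat (a point): The cleat's mark: where the cleat's centre should be when the board lies on the rest, 34 mm above the bench. Axes: +x the way the board's neck should point, z up. The rest is two fixed wooden battens, 14 mm high, 18 mm wide and 130 mm long across this x axis, centred 40 mm and 190 mm behind this point (-x); the board lies across both.
- beaker: Bystander: white ceramic beaker, 64 mm across, 70 mm high, origin under its centre.
- rib: Bystander: dark wooden potter's rib, 100 x 45 x 8 mm, lying flat, origin under its centre.
- glazejar: Bystander: amber glass jar, 60 mm across, 90 mm high, origin under its centre.

How it is judged:
By the outcome, as a careful person would: the job done as asked, in the order asked, and still so for the second after the job is handed in, with the robot touching nothing.
It also fails if it takes over 72 s, if anything falls off the work surface, if the arm or the gripper's body presses on something with over 40 N, if the wrist force passes 120 N, or if a joint passes its speed limit or range.

ROBOT

A 6-joint arm with a two-finger parallel gripper is mounted at the origin on the work surface. World frame = base frame: x ahead of the robot, y to its left, z up, the work surface at z = 0. Lengths are in m, angles in rad, forces in N, time in s.
With the tool pointing down it reaches from about 0.275 to 0.775 m from the base axis. Payload 14.6 kg.
Tool frame: the origin (TCP) lies midway between the tips of the shut fingers; the grasp point (between the pads) lies 19 mm behind it (manip.grip_point_offset is the distance from the TCP to the grasp point, in m); z points along the fingers, y is the line along which they close (so a half turn about z gives the same grasp; the last joint's range is limited). The gripper opens to 85 mm and grips with 20 to 120 N. Pads are 22 mm wide; open, the fingers measure 114 mm over their backs; the gripper's body (76 mm by 85 mm) begins 54 mm behind the grasp point. The pads swing forward as they close: fully open they stand 13 mm farther back than shut.
Start: joints at [-1.289, 0.263, -0.048, 1.259, 0, 1.415], TCP at [0.222, -0.476, 0.231] pointing down, gripper open.
Joint ranges: [-2.65, 2.65], [-0.89, 1.7], [-1.18, 1.37], [-2.13, 2.11], [-1.35, 1.29], [-3.14, 3.14]. Speed limits (rad/s): [1.89, 1.89, 2.57, 2.79, 3.14, 3.14].

INTERFACE

Orientations are given as a rotation vector (axis times angle).
In Python, from plant import manip, optics, workorder gives the robot as it stands.
- The arm moves only by the tool carry_out, never from a script. Its argument "plan" is a list that holds one entry, the list of rows, each a list of 7 numbers: the gripper's target within -1 to 1 (shut at 1, half-way at 0, fully open at -1), then the shift along the world's x, y, z in units of 0.5 m (1.0 is 0.5 m), then the turn, a rotation vector about the world's x, y, z in units of 0.5 rad (1.0 is 0.5 rad). In form: [[[jaw, x, y, z, wx, wy, wz], ...]]. A call has 1 to 8 rows; each row is the pose to reach, as a shift and turn from the pose commanded when the call began; what a row does not reach only later rows make up. A row lasts 1/10 s, in which the tool goes at most 50 mm and 8.59 degrees, less where a joint would pass 70% of its speed; a pose out of reach is approached as far as the arm can. A call with a number of a shift or a turn outside -1 to 1 is refused whole. A call with a gripper value outside its range is refused whole. The fingers move at their own pace and stop on an object; "squeeze" is the grip in N (left out, the last holds). Time passes only in rows, so rows that repeat a pose let the fingers close. It gives the time, the measured TCP pose, the force, the opening and the grip force at its end, in the units of the state.
- manip.read_state(): the state, without advancing time (a new reading comes with each control period).
- optics.grab_frame(name): name is "scene" or "top" or "wrist"; returns a dict with "pixels" (384x512x3 uint8, blue, green, red), "fx", "fy", "cx", "cy" (pixels), "world_from_camera" (4x4, takes a point from camera to world coordinates). Camera axes: x right, y up, looking along -z (the intrinsics and any distortion apply to the point x, -y, -z); pixel columns grow to the right and rows downward; lengths in m; the calibration is good to about 2 mm. A picture is of the moment at which its call begins. There is no depth.
- workorder.job_done(): hands the job in; it is judged then, once.
The state is a dict: "time_s": time; "qpos": joint angles; "qvel": joint speeds; "effort": joint torques, N m; "tcp_pos": TCP position; "orientation": TCP orientation; "contact_force": force on the tool from outside, world axes, zero at the start; "wrist_torque": the same for the moment, N m; "finger_gap": finger opening in m; "gripper_force": force on a finger pad.
Only numpy, scipy, OpenCV 4.12 (cv2) and the standard library are available. Lean on these libraries where they do the work, as an engineer would, in place of code of your own. Each camera call takes 0.05 s, during which the arm holds its last target. There are 200 camera calls.

## Working session

There is one attempt and no reset: what is moved stays moved. The work goes in short steps, Python scripts to look and compute and a tool call to move; the robot and the scene stay as the last step left them, time stands still between calls to the robot, and variables do not carry over. Pictures are saved under pics/ and viewed, at most 14 in all, crops included, and the job is handed in when it is done.

Besides the shell and the picture viewer there is one more tool, called after "Emit:" as name([rows], argument=value, ...), one row to a line, values as JSON. carry_out: Moves the arm, as the interface text tells. Its arguments: {"type":"object","properties":{"plan":{"type":"array","items":{"type":"array","items":{"type":"array","items":{"type":"number"}}}},"squeeze":{"type":"number"}},"required":["plan"]}

```bash
mkdir -p pics; ls
cat > h.py <<'E'
import numpy as np, cv2
from plant import manip, optics, workorder
def save(name,fn):
    f=optics.grab_frame(name); cv2.imwrite('pics/'+fn,f['pixels']); np.save('pics/'+fn[:-4]+'.npy',{k:v for k,v in f.items()},allow_pickle=True); return f
def ray(f,u,v,z):
    T=np.array(f['world_from_camera']); d=T[:3,:3]@np.array([(u-f['cx'])/f['fx'],-(v-f['cy'])/f['fy'],-1]); o=T[:3,3]
    return o+d*(z-o[2])/d[2]
def proj(f,p):
    T=np.array(f['world_from_camera']); q=T[:3,:3].T@(np.array(p)-T[:3,3]); return np.array([f['cx']+f['fx']*q[0]/-q[2], f['cy']-f['fy']*q[1]/-q[2]])
E
python3 - <<'E'
from h import *
print(manip.read_state())
for n in ('top','scene'):
    f=save(n,n+'0.png'); print(n,{k:v for k,v in f.items() if k!='pixels'})
E
```

```text
pics
{'time_s': 0.0, 'qpos': array([-1.28930836e+00,  2.63540705e-01, -4.89422623e-02,  1.25938426e+00,
        1.55586525e-05,  1.41550076e+00]), 'qvel': array([-0.00104601,  0.00101153, -0.00018212, -0.00019284, -0.00066428,
       -0.00064597]), 'effort': array([ 2.20986542e-03, -6.37614441e+01,  3.84576452e+01,  1.35865691e-02,
       -3.11397559e-05,  7.04432949e-06]), 'tcp_pos': array([ 0.22201505, -0.47544908,  0.23081392]), 'orientation': array([-3.06592653e+00, -6.80425286e-01,  8.16495429e-05]), 'contact_force': array([ 0.41893522,  0.91124121, -0.03388955]), 'wrist_torque': array([0.04732019, 0.00320433, 0.02676662]), 'gripper_force': 0.0, 'finger_gap': 0.08558641712977878}
top {'fx': 406.21682650423446, 'fy': 406.21682650423446, 'cx': 257.2195424386362, 'cy': 191.33264784495887, 'world_from_camera': array([[ 2.87196413e-02,  9.91139175e-01, -1.29685461e-01,
         4.32227084e-01],
       [-9.99549647e-01,  2.96049841e-02,  4.90380437e-03,
        -1.00616165e-03],
       [ 8.69968861e-03,  1.29486221e-01,  9.91543057e-01,
         1.19183567e+00],
       [ 0.00000000e+00,  0.00000000e+00,  0.00000000e+00,
         1.00000000e+00]])}
scene {'fx': 351.6193169873809, 'fy': 351.6193169873809, 'cx': 251.22016951158477, 'cy': 199.00069687992763, 'world_from_camera': array([[-0.78867158, -0.41331725,  0.4551549 ,  0.93492641],
       [ 0.61449735, -0.5537049 ,  0.56196431,  0.46319066],
       [ 0.01975195,  0.72289677,  0.69067367,  0.64049601],
       [ 0.        ,  0.        ,  0.        ,  1.        ]])}
```

View pics/top0.png

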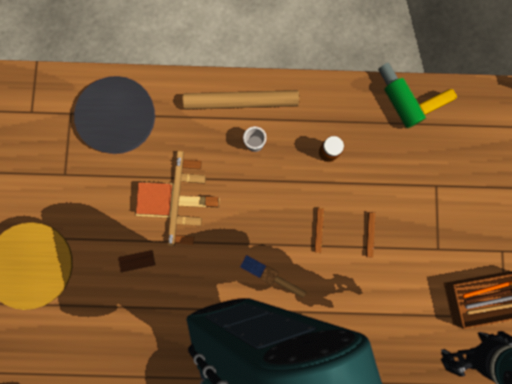

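View pics/scene0.png

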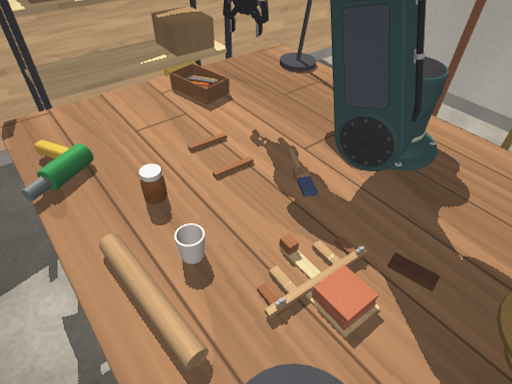

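The top view shows the gate crosspiece at about (178,198), the tiles at (153,199), the cleat at (212,201) and the rest battens at (319,230) and (370,233). The beaker is at (255,138), the jar at (332,148) and the rib at (136,261). The scene view agrees. I'll zoom in next.

Run:
```python
from h import *
a=cv2.imread('pics/top0.png')
b=cv2.resize(a[140:255,125:235],None,fx=4.5,fy=4.5,interpolation=cv2.INTER_CUBIC)
c=cv2.resize(a[190:275,295:395],None,fx=3,fy=3,interpolation=cv2.INTER_CUBIC)
o=np.zeros((max(b.shape[0],c.shape[0]),b.shape[1]+c.shape[1],3),np.uint8)
o[:b.shape[0],:b.shape[1]]=b;o[:c.shape[0],b.shape[1]:]=c
s=cv2.imread('pics/scene0.png'); d=cv2.resize(s[125:180,180:265],None,fx=3,fy=3,interpolation=cv2.INTER_CUBIC)
o[270:270+d.shape[0],b.shape[1]:b.shape[1]+d.shape[1]]=d
print(o.shape,b.shape);cv2.imwrite('pics/crop0.png',o)
f=np.load('pics/top0.npy',allow_pickle=True).item()
for n,u,v,z in [('cleat',212,201,.034),('tile',153,199,.042),('bA',319,230,.014),('bB',370,233,.014),('beaker',255,138,.07),('jar',332,148,.09)]: print(n,ray(f,u,v,z).round(3))
```

```text
(518, 795, 3) (518, 495, 3)
cleat [0.552 0.122 0.034]
tile [0.552 0.289 0.042]
bA [ 0.479 -0.189  0.014]
bB [ 0.475 -0.336  0.014]
beaker [0.731 0.004 0.07 ]
jar [ 0.704 -0.211  0.09 ]
```

View pics/crop0.png

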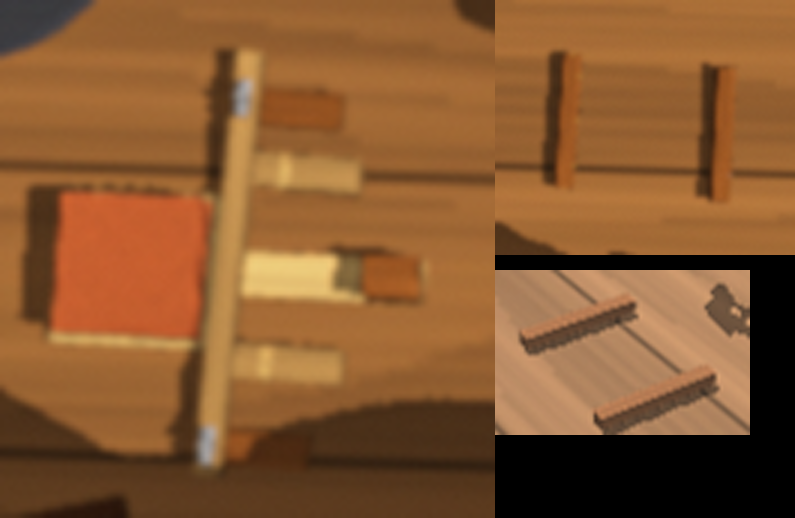

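The crop shows the gate and board pointing toward −y with a small tilt. The crosspiece is shifted slightly relative to its feet. No cleat mark is visible near the battens, so I'll check with the wrist camera, which starts close by.

Run:
```python
from h import *
f=save('wrist','w0.png'); print(f['world_from_camera'].round(3),f['fx'])
for p in [(.479,-.149,0),(.475,-.376,0),(.479,-.189,.014),(.475,-.336,.014)]: print(p,proj(f,p).round())
```

```text
[[ 0.424  0.86   0.286  0.296]
 [-0.906  0.402  0.132 -0.441]
 [-0.001 -0.315  0.949  0.372]
 [ 0.     0.     0.     1.   ]] 289.7350934976228
(0.479, -0.149, 0) [  52. -241.]
(0.475, -0.376, 0) [ 275. -102.]
(0.479, -0.189, 0.014) [  87. -231.]
(0.475, -0.336, 0.014) [ 238. -134.]
```

View pics/w0.png

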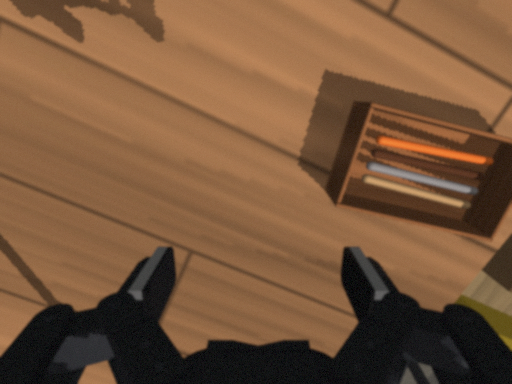

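Emit:
carry_out([
  [[-1, 0.1, 0.1, 0.05, 0, 0, 0.2], [-1, 0.2, 0.2, 0.08, 0, 0, 0.4], [-1, 0.28, 0.3, 0.11, 0, 0, 0.6], [-1, 0.36, 0.4, 0.14, 0, 0, 0.8], [-1, 0.43, 0.48, 0.14, 0, 0, 0.95], [-1, 0.5, 0.55, 0.14, 0, 0, 1.0], [-1, 0.5, 0.55, 0.14, 0, 0, 1.0]],
])

```text
time_s: 0.85
tcp_pos: [0.4531, -0.221, 0.299]
orientation: [2.802, 1.419, 0.0]
contact_force: [0.5, -0.1, 0.7]
finger_gap: 0.0852
gripper_force: 0.0
```

Emit:
carry_out([
  [[-1, 0, 0, 0, 0, 0, 0.25], [-1, 0, 0, 0, 0, 0, 0.5], [-1, 0, 0, 0, 0, 0, 0.75], [-1, 0, 0, 0, 0, 0, 1.0], [-1, 0, 0, 0, 0, 0, 1.0]],
])

```text
time_s: 1.35
tcp_pos: [0.4521, -0.2226, 0.2985]
orientation: [-2.363, -2.07, 0.0]
contact_force: [-0.1, -0.3, 0.0]
finger_gap: 0.0853
gripper_force: 0.0
```

Run:
```python
from h import *
s=manip.read_state();print(s['time_s'],s['tcp_pos'],s['orientation'],s['contact_force'])
f=save('wrist','w1.png'); print(f['world_from_camera'].round(3))
for p in [(.479,-.149,0),(.475,-.376,0)]: print(p,proj(f,p).round())
```

```text
1.35 [ 0.4520815  -0.22263694  0.29852981] [-2.36262418e+00 -2.07006070e+00  1.86396650e-04] [-0.14832197 -0.3273801   0.01952506]
[[ 0.991  0.125  0.04   0.463]
 [-0.131  0.941  0.313 -0.141]
 [ 0.001 -0.315  0.949  0.44 ]
 [ 0.     0.     0.     1.   ]]
(0.479, -0.149, 0) [269.  99.]
(0.475, -0.376, 0) [283. 238.]
```

View pics/w1.png

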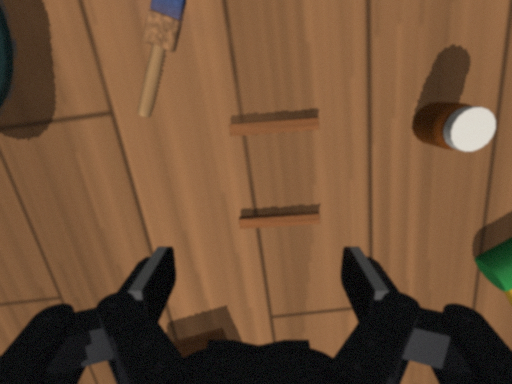

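No mark is drawn by the battens, which sit at (274,124) and (280,217). I'll lay the board with its neck pointing the way it is drawn (−y). Next I move over the cleat and look at the gate up close.

Emit:
carry_out([
  [[-1, 0.03, 0.1, 0, 0, 0, 0.06], [-1, 0.06, 0.2, 0, 0, 0, 0.12], [-1, 0.09, 0.3, 0, 0, 0, 0.18], [-1, 0.12, 0.4, -0.02, 0, 0, 0.26], [-1, 0.15, 0.5, -0.04, 0, 0, 0.26], [-1, 0.18, 0.6, -0.06, 0, 0, 0.26], [-1, 0.2, 0.68, -0.1, 0, 0, 0.26], [-1, 0.2, 0.74, -0.1, 0, 0, 0.26]],
])

```text
time_s: 2.2
tcp_pos: [0.5521, 0.1494, 0.2467]
orientation: [-2.229, -2.212, 0.003]
contact_force: [0.6, -0.3, 0.5]
finger_gap: 0.0856
gripper_force: 0.0
```

Emit:
carry_out([
  [[-1, 0, 0, 0, 0, 0, 0], [-1, 0, 0, 0, 0, 0, 0], [-1, 0, 0, 0, 0, 0, 0]],
])

```text
time_s: 2.5
tcp_pos: [0.5522, 0.1465, 0.2489]
orientation: [2.228, 2.214, -0.0]
contact_force: [-0.5, -0.1, -0.5]
finger_gap: 0.0855
gripper_force: 0.0
```

Run:
```python
from h import *
s=manip.read_state();print(s['time_s'],s['tcp_pos'],s['orientation'],s['contact_force'])
f=save('wrist','w2.png'); print(f['world_from_camera'].round(3))
cv2.imwrite('pics/w2b.png',cv2.resize(f['pixels'],(768,576),interpolation=cv2.INTER_CUBIC))
g=np.load('pics/w1.npy',allow_pickle=True).item()
hsv=cv2.cvtColor(g['pixels'],cv2.COLOR_BGR2HSV); print(hsv[126,270],hsv[180,270],hsv[116,270],hsv[130,270])
for y in range(106,136,2): print(y,g['pixels'][y,275],end=';')
```

```text
2.5 [0.55215173 0.14649648 0.24889324] [ 2.22836568e+00  2.21414595e+00 -5.82793593e-05] [-0.54587729 -0.07813053 -0.54173649]
[[ 1.     0.006  0.     0.553]
 [-0.006  0.949  0.316  0.229]
 [ 0.002 -0.316  0.949  0.39 ]
 [ 0.     0.     0.     1.   ]]
[ 12 153 132] [ 14 139 134] [ 14 148  88] [ 12 150 139]
106 [ 59  92 129];108 [ 63  95 134];110 [ 55  86 125];112 [46 72 98];114 [34 58 84];116 [40 63 91];118 [40 60 88];120 [ 42  66 100];122 [ 48  83 128];124 [ 57  90 136];126 [ 58  89 136];128 [ 59  92 141];130 [ 58  92 139];132 [ 59  94 142];134 [ 64  98 141];
```

View pics/w2b.png

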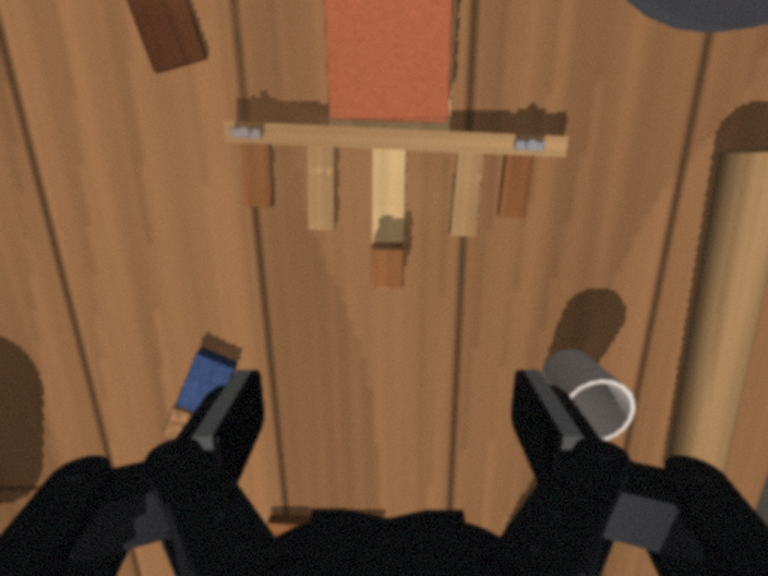

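The view shows the bar across rows 125–150, with the cheeks ending at about (321,229) and (465,236). The neck spans columns 373–406 and the cleat is at (388,267) in the 1.5× picture. Now I'll measure the edges.

```bash
cat > edges.py <<'E'
from h import *
def edge_pts(f,rows,c0,c1,z,sign=None,blur=1.0):
    """strongest horizontal gradient (summed abs over Lab) per row between c0..c1, subpixel; returns world pts"""
    L=cv2.GaussianBlur(cv2.cvtColor(f['pixels'],cv2.COLOR_BGR2Lab).astype(float),(0,0),blur)
    g=np.sqrt((np.gradient(L,axis=1)**2).sum(2)); P=[];C=[]
    for r in rows:
        s=g[r,c0:c1]; k=int(np.argmax(s))
        if 0<k<len(s)-1:
            d=(s[k-1]-s[k+1])/(2*(s[k-1]-2*s[k]+s[k+1])); C.append((r,c0+k+d)); P.append(ray(f,c0+k+d,r,z))
    return np.array(P),np.array(C)
def fit(P):  # x = a + b*(y-y0)
    b,a=np.polyfit(P[:,1],P[:,0],1); r=P[:,0]-a-b*P[:,1]; k=abs(r)<2.5*np.median(abs(r))+1e-5
    b,a=np.polyfit(P[k,1],P[k,0],1); return a,b,np.std(P[k,0]-a-b*P[k,1])
E
python3 - <<'E'
from edges import *
f=np.load('pics/w2.npy',allow_pickle=True).item()
E={}
for n,rows,c0,c1,z in [('Lout',range(112,150),199,211,.014),('Rout',range(112,150),314,326,.014),('Lin0',range(112,150),218,230,0),('Rin0',range(115,154),297,309,0),('neckL',range(106,140),242,255,.006),('neckR',range(106,140),265,276,.006),('cleatL',range(172,188),243,254,.034),('cleatR',range(172,188),264,276,.034),('tileL',range(20,72),212,228,.042),('tileR',range(20,72),292,306,.042)]:
    P,C=edge_pts(f,rows,c0,c1,z); a,b,s=fit(P); E[n]=(a,b); print(n,'cols',C[0].round(1),C[-1].round(1),'x@y=.15: %.4f x@.2 %.4f slope %.4f sd %.4f'%(a+b*.15,a+b*.2,b,s))
px=f['pixels'].astype(int)
print('cleat col', [(r,tuple(px[r,259])) for r in range(158,200,2)])
print('Lcheek',[(r,tuple(px[r,212])) for r in range(146,158)])
print('Rcheek',[(r,tuple(px[r,310])) for r in range(150,164)])
for x in (170,200,340,360): print('bar',x,[px[r,x].sum() for r in range(76,108)])
E
```

```text
Lout cols [112.  204.7] [149.  204.9] x@y=.15: 0.4835 x@.2 0.4861 slope 0.0522 sd 0.0002
Rout cols [112.  321.4] [149.  317.3] x@y=.15: 0.6300 x@.2 0.6327 slope 0.0537 sd 0.0003
Lin0 cols [112.  221.7] [149.  221.4] x@y=.15: 0.5039 x@.2 0.5063 slope 0.0473 sd 0.0001
Rin0 cols [115.  304.1] [153.  300.6] x@y=.15: 0.6114 x@.2 0.6139 slope 0.0499 sd 0.0001
neckL cols [106.  247.7] [139.  247.6] x@y=.15: 0.5393 x@.2 0.5404 slope 0.0215 sd 0.0001
neckR cols [106.  269.7] [139. 269.] x@y=.15: 0.5675 x@.2 0.5683 slope 0.0163 sd 0.0001
cleatL cols [172.  246.9] [187.  246.8] x@y=.15: 0.5400 x@.2 0.5420 slope 0.0411 sd 0.0003
cleatR cols [172.  271.2] [187.  269.4] x@y=.15: 0.5722 x@.2 0.5792 slope 0.1395 sd 0.0004
tileL cols [ 20.  217.6] [ 71.  219.1] x@y=.15: 0.5090 x@.2 0.5096 slope 0.0120 sd 0.0002
tileR cols [ 25.  299.8] [ 71. 301.] x@y=.15: 0.5962 x@.2 0.5972 slope 0.0198 sd 0.0003
cleat col [(158, (np.int64(71), np.int64(101), np.int64(124))), (160, (np.int64(68), np.int64(97), np.int64(118))), (162, (np.int64(40), np.int64(57), np.int64(85))), (164, (np.int64(38), np.int64(55), np.i
[... 3543 characters left out ...]
, np.int64(418), np.int64(425), np.int64(422), np.int64(415), np.int64(406), np.int64(401), np.int64(404), np.int64(397), np.int64(382), np.int64(334), np.int64(299), np.int64(285), np.int64(284), np.int64(276)]
bar 360 [np.int64(176), np.int64(165), np.int64(175), np.int64(177), np.int64(175), np.int64(181), np.int64(172), np.int64(178), np.int64(183), np.int64(180), np.int64(182), np.int64(179), np.int64(188), np.int64(194), np.int64(215), np.int64(233), np.int64(239), np.int64(260), np.int64(314), np.int64(370), np.int64(414), np.int64(428), np.int64(439), np.int64(431), np.int64(413), np.int64(404), np.int64(388), np.int64(376), np.int64(355), np.int64(329), np.int64(331), np.int64(321)]
```

Run:
```python
from edges import *
f=np.load('pics/w2.npy',allow_pickle=True).item()
for n,u,v,z in [('cleat back',259,166.5,.034),('cleat front',258,191,.034),('exitL',213,153.2,.014),('exitR',310,156.9,.014)]: print(n,ray(f,u,v,z).round(4))
t=np.load('pics/top0.npy',allow_pickle=True).item()
# rest battens from w1: rows of edges per column (vertical gradient), z=.014
g=np.load('pics/w1.npy',allow_pickle=True).item()
L=cv2.GaussianBlur(cv2.cvtColor(g['pixels'],cv2.COLOR_BGR2Lab).astype(float),(0,0),1)
for nm,r0,r1,c0,c1 in [('A far(+y)',116,125,236,314),('A near',126,138,236,314),('B far',206,217,245,316),('B near',218,232,245,316)]:
    gr=np.gradient(L[:,:,0],axis=0) if 'far' in nm else np.sqrt((np.gradient(L,axis=0)**2).sum(2))
    P=np.array([ray(g,c,r0+int(np.argmax(gr[r0:r1,c])),.014) for c in range(c0,c1,3)])
    b,a=np.polyfit(P[:,0],P[:,1],1); print(nm,'y@x=.475 %.4f slope %.4f sd %.4f'%(a+b*.475,b,np.std(P[:,1]-a-b*P[:,0])))
G=np.sqrt((np.gradient(L,axis=1)**2).sum(2))
for nm,rs,c0,c1 in [('A',(126,130),224,240),('A',(122,126),312,326),('B',(220,224),234,248),('B',(213,217),313,326)]:
    s=G[rs[0]:rs[1],c0:c1].mean(0); c=c0+np.argmax(s); print(nm,c,s.max().round(1),ray(g,c,np.mean(rs),.014).round(4))
```

```text
cleat back [0.5546 0.1421 0.034 ]
cleat front [0.5532 0.1096 0.034 ]
exitL [0.4944 0.1556 0.014 ]
exitR [0.622  0.1499 0.014 ]
A far(+y) y@x=.475 -0.1795 slope -0.0555 sd 0.0004
A near y@x=.475 -0.1902 slope -0.0928 sd 0.0043
B far y@x=.475 -0.3276 slope -0.1009 sd 0.0007
B near y@x=.475 -0.3333 slope -0.1810 sd 0.0015
A 228 3.8 [ 0.4148 -0.1813  0.014 ]
A 319 4.8 [ 0.5456 -0.1929  0.014 ]
B 238 5.5 [ 0.4065 -0.33    0.014 ]
B 319 8.5 [ 0.5364 -0.3349  0.014 ]
```

Emit:
carry_out([
  [[-0.4, 0.0015, -0.045, -0.08, 0, 0, -0.025], [-0.4, 0.0015, -0.045, -0.16, 0, 0, -0.025], [-0.4, 0.0015, -0.045, -0.24, 0, 0, -0.025], [-0.4, 0.0015, -0.045, -0.32, 0, 0, -0.025], [-0.4, 0.0015, -0.045, -0.37, 0, 0, -0.025], [-0.4, 0.0015, -0.045, -0.37, 0, 0, -0.025], [-0.4, 0.0015, -0.045, -0.37, 0, 0, -0.025]],
])

```text
time_s: 3.25
tcp_pos: [0.5532, 0.124, 0.0647]
orientation: [2.241, 2.201, 0.0]
contact_force: [1.4, 0.5, 1.4]
finger_gap: 0.0595
gripper_force: 0.0
```

Emit:
carry_out([
  [[-0.4, 0, 0, -0.03, 0, 0, 0], [-0.4, 0, 0, -0.06, 0, 0, 0], [-0.4, 0, 0, -0.09, 0, 0, 0], [-0.4, 0, 0, -0.11, 0, 0, 0], [-0.4, 0, 0, -0.11, 0, 0, 0]],
])

```text
time_s: 3.75
tcp_pos: [0.5531, 0.1245, 0.009]
orientation: [2.24, 2.202, 0.0]
contact_force: [-0.6, -0.0, 0.4]
finger_gap: 0.0597
gripper_force: 0.0
```

Run:
```python
from h import *
s=manip.read_state();print(s['time_s'],s['tcp_pos'],s['orientation'],s['contact_force'],s['finger_gap'])
f=save('wrist','w3.png')
```

```text
3.75 [0.55310859 0.12454509 0.00899251] [2.24018744e+00 2.20239002e+00 2.80127097e-04] [-0.60481867 -0.02012511  0.41528708] 0.05973970018062929
```

View pics/w3.png

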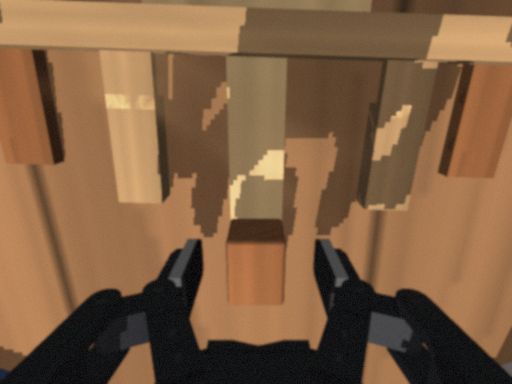

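The picture shows the cleat centred at (257,265) between the fingers, with the cheeks at (135,130) and (392,130). I'll close gently.

Emit:
carry_out([
  [[0.1, 0, 0, 0, 0, 0, 0], [0.25, 0, 0, 0, 0, 0, 0], [0.35, 0, 0, 0, 0, 0, 0], [0.5, 0, 0, 0, 0, 0, 0], [1, 0, 0, 0, 0, 0, 0], [1, 0, 0, 0, 0, 0, 0], [1, 0, 0, 0, 0, 0, 0]],
], squeeze=45)

```text
time_s: 4.5
tcp_pos: [0.5532, 0.1248, 0.0095]
orientation: [2.239, 2.203, 0.001]
contact_force: [-1.0, -0.7, 8.5]
finger_gap: 0.0273
gripper_force: 44.8
```

Run:
```python
from edges import *
s=manip.read_state();print(s['tcp_pos'],s['orientation'],s['contact_force'],s['wrist_torque'],s['finger_gap'],s['gripper_force'])
f=save('wrist','w4.png')
for n,rows,c0,c1,z in [('Lout',range(60,190),98,122,.014),('Rout',range(70,190),400,445,.014),('neckL',range(62,150),220,236,.006),('neckR',range(62,150),278,294,.006)]:
    P,C=edge_pts(f,rows,c0,c1,z); a,b,sd=fit(P); print(n,C[0].round(1),C[-1].round(1),'x@y=.15: %.4f x@.2 %.4f slope %.4f sd %.4f'%(a+b*.15,a+b*.2,b,sd))
```

```text
[0.55322351 0.12475872 0.00953318] [2.23905644e+00 2.20262738e+00 1.23091725e-03] [-1.03839944 -0.66010283  8.49359626] [-0.09212789  0.46235552  0.11732371] 0.02729439147066258 44.77046549320221
Lout [ 60.  100.4] [189. 117.] x@y=.15: 0.4838 x@.2 0.4862 slope 0.0480 sd 0.0000
Rout [ 70.  434.5] [189.  410.5] x@y=.15: 0.6382 x@.2 0.6362 slope -0.0411 sd 0.0048
neckL [ 62.  226.8] [149.  229.9] x@y=.15: 0.5401 x@.2 0.5409 slope 0.0168 sd 0.0000
neckR [ 62.  287.7] [149.  284.8] x@y=.15: 0.5683 x@.2 0.5689 slope 0.0127 sd 0.0000
```

Emit:
carry_out([
  [[1, 0, 0, 0.001, 0, 0, 0], [1, 0.001, 0, 0.001, 0, 0, -0.012], [1, 0.002, 0, 0.001, 0, 0, -0.024], [1, 0.003, 0, 0.001, 0, 0, -0.036], [1, 0.004, 0, 0.001, 0, 0, -0.05], [1, 0.005, 0, 0.001, 0, 0, -0.062], [1, 0.005, 0, 0.001, 0, 0, -0.068], [1, 0.005, 0, 0.001, 0, 0, -0.068]],
])

```text
time_s: 5.35
tcp_pos: [0.5551, 0.1249, 0.0096]
orientation: [-2.276, -2.165, 0.0]
contact_force: [-3.9, 0.2, 7.3]
finger_gap: 0.0273
gripper_force: 45.7
```

```bash
cat > chk.py <<'E'
from edges import *
import sys
s=manip.read_state();print(s['time_s'],s['tcp_pos'],s['orientation'],s['contact_force'],s['wrist_torque'],s['finger_gap'])
f=save('wrist',sys.argv[1])
P0=[]
for n,x0,z in [('Lout',.557-.0735,.014),('Rout',.557+.0735,.014),('neckL',.5556-.014,.006),('neckR',.5556+.014,.006)]:
    x=lambda y:x0+.050*(y-.15)
    ys=(.155,.200) if 'out' in n else (.160,.205)
    L=cv2.GaussianBlur(cv2.cvtColor(f['pixels'],cv2.COLOR_BGR2Lab).astype(float),(0,0),1)
    g=np.sqrt((np.gradient(L,axis=1)**2).sum(2)); Q=[]
    ra,rb=sorted(proj(f,(x(y),y,z))[1] for y in ys)
    for r in range(max(0,int(ra)),int(rb)):
        yy=min(np.linspace(.1,.3,400),key=lambda y:abs(proj(f,(x(y),y,z))[1]-r)); c=int(round(proj(f,(x(yy),yy,z))[0]))
        s_=g[r,c-8:c+9]; k=int(np.argmax(s_))
        if 0<k<16: Q.append(ray(f,c-8+k+(s_[k-1]-s_[k+1])/(2*(s_[k-1]-2*s_[k]+s_[k+1])),r,z))
    Q=np.array(Q);a,b,sd=fit(Q);print(n,len(Q),'x@.15 %.4f x@.2 %.4f slope %.4f sd %.4f'%(a+b*.15,a+b*.2,b,sd))
E
python3 chk.py w5.png
```

```text
5.35 [0.55506848 0.12491236 0.00955532] [-2.27607225e+00 -2.16496413e+00  1.57095722e-04] [-3.90693245  0.24667964  7.26314889] [0.10573326 0.6803686  0.5968949 ] 0.027305323248557434
Lout 91 x@.15 0.4839 x@.2 0.4862 slope 0.0467 sd 0.0000
Rout 92 x@.15 0.6297 x@.2 0.6326 slope 0.0587 sd 0.0005
neckL 89 x@.15 0.5424 x@.2 0.5453 slope 0.0567 sd 0.0005
neckR 90 x@.15 0.5708 x@.2 0.5730 slope 0.0422 sd 0.0001
```

Emit:
carry_out([
  [[1, 0.0003, 0, 0.002, 0, 0, 0], [1, 0.0003, 0, 0.002, 0, 0, 0], [1, 0.0, -0.006, 0.002, 0, 0, 0], [1, -0.0003, -0.012, 0.002, 0, 0, 0], [1, -0.0006, -0.018, 0.002, 0, 0, 0], [1, -0.0009, -0.024, 0.002, 0, 0, 0], [1, -0.0012, -0.03, 0.002, 0, 0, 0], [1, -0.0015, -0.036, 0.002, 0, 0, 0]],
])

```text
time_s: 6.2
tcp_pos: [0.5547, 0.1067, 0.0102]
orientation: [-2.277, -2.164, -0.001]
contact_force: [-0.3, 5.6, -2.9]
finger_gap: 0.0271
gripper_force: 44.5
```

```bash
python3 chk.py w6.png
```

```text
6.2 [0.55470346 0.10667245 0.01019796] [-2.27671337e+00 -2.16423477e+00 -8.42871669e-04] [-0.2560912   5.60465475 -2.86348917] [ 0.72632193 -0.07809526 -0.01427731] 0.02713783243015835
Lout 99 x@.15 0.4839 x@.2 0.4862 slope 0.0470 sd 0.0000
Rout 101 x@.15 0.6298 x@.2 0.6326 slope 0.0564 sd 0.0001
neckL 91 x@.15 0.5435 x@.2 0.5460 slope 0.0497 sd 0.0003
neckR 97 x@.15 0.5716 x@.2 0.5739 slope 0.0461 sd 0.0000
```

Emit:
carry_out([
  [[1, -0.0007, -0.004, -0.0006, 0, 0, 0], [1, -0.0012, -0.008, -0.0006, 0, 0, 0], [1, -0.0016, -0.012, -0.0006, 0, 0, 0], [1, -0.002, -0.016, -0.0006, 0, 0, 0], [1, -0.0023, -0.02, -0.0006, 0, 0, 0], [1, -0.0025, -0.024, -0.0006, 0, 0, 0], [1, -0.0027, -0.028, -0.0006, 0, 0, 0], [1, -0.0029, -0.032, -0.0006, 0, 0, 0]],
])

```text
time_s: 7.05
tcp_pos: [0.5531, 0.0906, 0.0099]
orientation: [-2.277, -2.165, 0.0]
contact_force: [0.8, 4.7, -1.6]
finger_gap: 0.0267
gripper_force: 44.7
```

```bash
python3 chk.py w7.png
```

```text
7.05 [0.55314795 0.09059048 0.00990359] [-2.27680780e+00 -2.16465817e+00  1.93926662e-05] [ 0.78538488  4.72202969 -1.55077028] [ 0.67447416 -0.17853687  0.04792381] 0.02674580286581756
Lout 107 x@.15 0.4839 x@.2 0.4862 slope 0.0463 sd 0.0000
Rout 105 x@.15 0.6303 x@.2 0.6325 slope 0.0428 sd 0.0002
neckL 93 x@.15 0.5429 x@.2 0.5449 slope 0.0404 sd 0.0004
neckR 105 x@.15 0.5708 x@.2 0.5732 slope 0.0479 sd 0.0000
```

Emit:
carry_out([
  [[1, -0.0001, -0.005, 0, 0, 0, 0], [1, -0.0003, -0.01, 0, 0, 0, 0], [1, -0.0005, -0.015, 0, 0, 0, 0], [1, -0.0007, -0.02, 0, 0, 0, 0], [1, -0.0009, -0.025, 0, 0, 0, 0], [1, -0.0012, -0.03, 0, 0, 0, 0], [1, -0.0014, -0.035, 0, 0, 0, 0], [1, -0.0016, -0.04, 0, 0, 0, 0]],
])

```text
time_s: 7.9
tcp_pos: [0.5524, 0.0706, 0.0099]
orientation: [-2.277, -2.165, -0.0]
contact_force: [0.2, 4.6, -1.6]
finger_gap: 0.0274
gripper_force: 44.7
```

```bash
python3 chk.py w8.png
```

```text
7.9 [0.55235191 0.07058235 0.00990842] [-2.27671050e+00 -2.16461875e+00 -1.18563203e-04] [ 0.22922547  4.6133271  -1.57212504] [ 0.91674246 -0.147684   -0.04044172] 0.027397820565732683
Lout 97 x@.15 0.4839 x@.2 0.4862 slope 0.0464 sd 0.0000
Rout 73 x@.15 0.6302 x@.2 0.6323 slope 0.0434 sd 0.0000
neckL 72 x@.15 0.5442 x@.2 0.5426 slope -0.0321 sd 0.0003
neckR 70 x@.15 0.5719 x@.2 0.5715 slope -0.0087 sd 0.0006
```

View pics/w8.png

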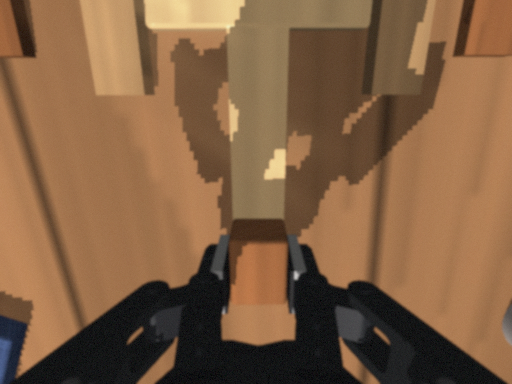

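The blade front sits at row 28 between the cheeks, columns 147–370, and drag stays at about 4.6 N. I'll carry on straight.

Emit:
carry_out([
  [[1, -0.0003, -0.006, 0, 0, 0, 0], [1, -0.0006, -0.012, 0, 0, 0, 0], [1, -0.0009, -0.018, 0, 0, 0, 0], [1, -0.0012, -0.024, 0, 0, 0, 0], [1, -0.0015, -0.03, 0, 0, 0, 0], [1, -0.0018, -0.036, 0, 0, 0, 0], [1, -0.0021, -0.042, 0, 0, 0, 0], [1, -0.0024, -0.048, 0, 0, 0, 0]],
])

```text
time_s: 8.75
tcp_pos: [0.5512, 0.0464, 0.0099]
orientation: [2.277, 2.164, -0.001]
contact_force: [-0.4, 0.9, -0.7]
finger_gap: 0.027
gripper_force: 44.7
```

Emit:
carry_out([
  [[1, -0.0003, -0.006, 0, 0, 0, 0], [1, -0.0006, -0.012, 0, 0, 0, 0], [1, -0.0009, -0.018, 0, 0, 0, 0], [1, -0.0012, -0.024, 0, 0, 0, 0], [1, -0.0015, -0.03, 0, 0, 0, 0], [1, -0.0018, -0.036, 0, 0, 0, 0], [1, -0.0021, -0.042, 0, 0, 0, 0], [1, -0.0024, -0.048, 0, 0, 0, 0]],
])

```text
time_s: 9.55
tcp_pos: [0.5499, 0.0225, 0.0099]
orientation: [-2.277, -2.165, 0.0]
contact_force: [0.7, 0.7, -0.7]
finger_gap: 0.0273
gripper_force: 44.7
```

Run:
```python
from h import *
a=save('scene','s9.png')['pixels'];b=save('top','t9.png')['pixels']
o=np.hstack([cv2.resize(a[200:360,240:400],(480,480),interpolation=cv2.INTER_CUBIC),cv2.resize(b[150:250,120:170+50],(300,300),interpolation=cv2.INTER_CUBIC).__class__ and cv2.copyMakeBorder(cv2.resize(b[150:250,120:220],(300,300),interpolation=cv2.INTER_CUBIC),0,180,0,0,cv2.BORDER_CONSTANT)])
cv2.imwrite('pics/c9.png',o)
```

```text
(no output)
```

View pics/c9.png

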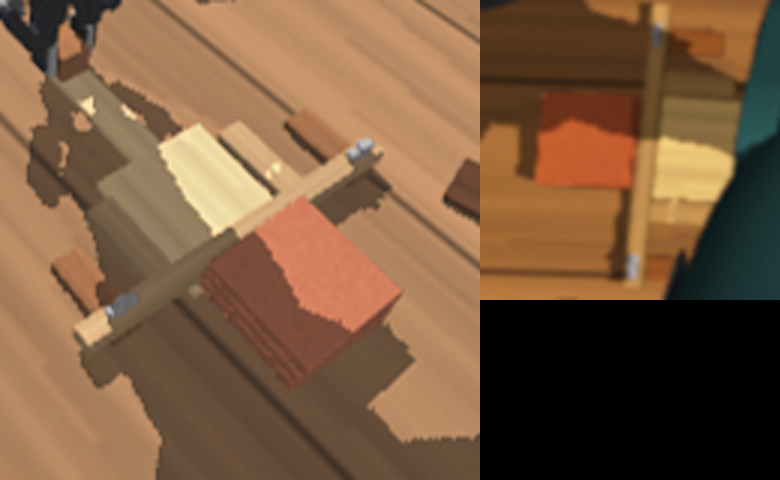

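The stack is neat against the bar at about (300,300) in the crop, and the blade is most of the way through. I'll continue drawing.

Emit:
carry_out([
  [[1, -0.0002, -0.004, 0, 0, 0, 0], [1, -0.0004, -0.008, 0, 0, 0, 0], [1, -0.0006, -0.012, 0, 0, 0, 0], [1, -0.0008, -0.016, 0, 0, 0, 0], [1, -0.001, -0.02, 0, 0, 0, 0], [1, -0.0013, -0.026, 0, 0, 0, 0], [1, -0.0016, -0.032, 0, 0, 0, 0], [1, -0.0019, -0.038, 0, 0, 0, 0]],
])

```text
time_s: 10.45
tcp_pos: [0.549, 0.0035, 0.0099]
orientation: [2.277, 2.165, -0.0]
contact_force: [0.1, 0.2, -0.8]
finger_gap: 0.0273
gripper_force: 44.7
```

Emit:
carry_out([
  [[1, -0.0004, -0.008, 0, 0, 0, 0], [1, -0.0008, -0.016, 0, 0, 0, 0], [1, -0.0012, -0.024, 0, 0, 0, 0], [1, -0.0016, -0.032, 0, 0, 0, 0], [1, -0.002, -0.04, 0, 0, 0, 0], [1, -0.0024, -0.048, 0, 0, 0, 0], [1, -0.0028, -0.056, 0, 0, 0, 0], [1, -0.0032, -0.064, 0, 0, 0, 0]],
])

```text
time_s: 11.25
tcp_pos: [0.5474, -0.0286, 0.0099]
orientation: [2.277, 2.165, -0.0]
contact_force: [1.0, -0.0, -0.7]
finger_gap: 0.0273
gripper_force: 44.7
```

Emit:
carry_out([
  [[1, -0.0005, -0.01, 0, 0, 0, 0], [1, -0.001, -0.02, 0, 0, 0, 0], [1, -0.0015, -0.03, 0, 0, 0, 0], [1, -0.002, -0.04, 0, 0, 0, 0], [1, -0.0025, -0.05, 0, 0, 0, 0], [1, -0.003, -0.06, 0, 0, 0, 0], [1, -0.0035, -0.07, 0, 0, 0, 0], [1, -0.004, -0.08, 0, 0, 0, 0]],
])

```text
time_s: 12.05
tcp_pos: [0.5454, -0.0687, 0.0099]
orientation: [2.277, 2.165, 0.0]
contact_force: [0.0, 0.2, -0.1]
finger_gap: 0.0273
gripper_force: 44.7
```

Emit:
carry_out([
  [[1, -0.0005, -0.01, 0, 0, 0, 0], [1, -0.001, -0.02, 0, 0, 0, 0], [1, -0.0015, -0.03, 0, 0, 0, 0], [1, -0.002, -0.04, 0, 0, 0, 0], [1, -0.0025, -0.05, 0, 0, 0, 0], [1, -0.003, -0.06, 0, 0, 0, 0], [1, -0.003, -0.06, 0, 0, 0, 0]],
])

```text
time_s: 12.75
tcp_pos: [0.544, -0.0989, 0.0099]
orientation: [2.277, 2.164, 0.0]
contact_force: [0.0, -1.4, -1.1]
finger_gap: 0.0271
gripper_force: 44.8
```

Run:
```python
from edges import *
s=manip.read_state();print(s['time_s'],s['tcp_pos'],s['orientation'],s['contact_force'],s['wrist_torque'],s['finger_gap'])
a=save('scene','s10.png')['pixels'];w=save('wrist','w10.png')['pixels']
cv2.imwrite('pics/c10.png',np.hstack([a[60:360,170:400],cv2.resize(w,(512,384))[0:300]]))
```

```text
12.75 [ 0.54396633 -0.09888363  0.00991654] [2.27731708e+00 2.16384536e+00 6.52211308e-06] [ 0.00391099 -1.41415191 -1.12062772] [-0.07265875  0.05447431 -0.01022425] 0.02714208295495804
```

View pics/c10.png

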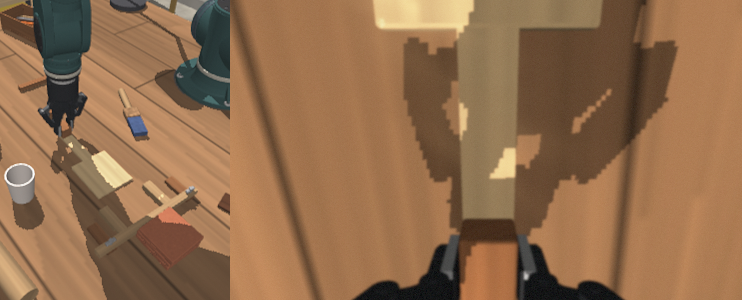

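The board is fully out and free, and the stack stands neatly behind the bar. Next I refine the rest's pose from both stored views.

Run:
```python
from edges import *
def vedge(f,L,cols,r0f,r1f,z,ch=0):
    g=np.gradient(L[:,:,ch],axis=0);P=[]
    for c in cols:
        r0,r1=int(r0f(c)),int(r1f(c)); s=g[r0:r1,c]; k=int(np.argmax(s))
        if 0<k<len(s)-1: P.append(ray(f,c,r0+k+(s[k-1]-s[k+1])/(2*(s[k-1]-2*s[k]+s[k+1])),z))
    return np.array(P)
g=np.load('pics/w1.npy',allow_pickle=True).item()
L=cv2.GaussianBlur(cv2.cvtColor(g['pixels'],cv2.COLOR_BGR2Lab).astype(float),(0,0),.8)
for n,c0,c1,ra,rb in [('A',236,314,124,118),('B',245,316,219,213)]:
    m=lambda c:ra+(rb-ra)*(c-c0)/(c1-c0)
    P=vedge(g,L,range(c0,c1),lambda c:m(c)-6,lambda c:m(c)+6,.014)
    b,a,=np.polyfit(P[:,0],P[:,1],1); print(n,'+y edge y@.475 %.4f slope %.4f sd %.4f'%(a+b*.475,b,np.std(P[:,1]-a-b*P[:,0])))
t=np.load('pics/top0.npy',allow_pickle=True).item()
hsv=cv2.cvtColor(t['pixels'],cv2.COLOR_BGR2Lab).astype(float); 
bg=cv2.medianBlur(t['pixels'],31); d=cv2.cvtColor(t['pixels'],cv2.COLOR_BGR2Lab).astype(float)-cv2.cvtColor(bg,cv2.COLOR_BGR2Lab).astype(float)
for n,(x0,y0,x1,y1) in {'A':(305,198,330,262),'B':(356,200,382,266)}.items():
    m=((d[:,:,1]>4)&(d[:,:,0]>-25)).astype(np.uint8); q=np.zeros_like(m); q[y0:y1,x0:x1]=m[y0:y1,x0:x1]
    k,lab,st,ce=cv2.connectedComponentsWithStats(q); i=1+np.argmax(st[1:,4]); pts=np.argwhere(lab==i)[:,::-1].astype(np.float32)
    r=cv2.minAreaRect(pts); bx=cv2.boxPoints(r); print(n,st[i],r,[ray(t,u,v,.014)[:2].round(4).tolist() for u,v in bx],ray(t,*ce[i],.014).round(4))
```

```text
A +y edge y@.475 -0.1795 slope -0.0567 sd 0.0001
B +y edge y@.475 -0.3287 slope -0.0607 sd 0.0002
A [316 209   8  43 190] ((319.1091003417969, 229.97207641601562), (4.916046619415283, 42.39199447631836), 4.085616588592529) [[0.4186, -0.1781], [0.5407, -0.1857], [0.5401, -0.2], [0.418, -0.1922]] [ 0.4802 -0.189   0.014 ]
B [368 216   7  41 187] ((371.0384521484375, 236.00149536132812), (5.150038719177246, 40.201045989990234), 2.2025980949401855) [[0.4086, -0.3293], [0.5242, -0.3346], [0.5241, -0.3495], [0.4085, -0.3441]] [ 0.4681 -0.339   0.014 ]
```

Run:
```python
from edges import *
f=np.load('pics/w10.npy',allow_pickle=True).item()
L=cv2.GaussianBlur(f['pixels'].astype(float),(0,0),.8).sum(2)
for c in (170,200,310,340):
    g=np.abs(np.gradient(L[:,c]))[15:40]; r=15+np.argmax(g); p=ray(f,c,r,.006); print(c,r,p.round(4))
L2=cv2.cvtColor(f['pixels'],cv2.COLOR_BGR2HSV)
print([tuple(int(v) for v in f['pixels'][r,257]) for r in range(212,245,2)])
print(ray(f,257,219,.006),ray(f,257,235,.034))
```

```text
170 28 [0.5111 0.0133 0.006 ]
200 28 [0.5244 0.0127 0.006 ]
310 27 [0.5734 0.0106 0.006 ]
340 27 [0.5867 0.01   0.006 ]
[(87, 121, 145), (84, 119, 143), (85, 121, 143), (65, 91, 113), (29, 47, 71), (27, 46, 67), (30, 43, 69), (26, 41, 69), (27, 47, 69), (30, 45, 72), (25, 41, 65), (25, 46, 71), (28, 46, 71), (26, 45, 70), (36, 55, 84), (46, 75, 113), (62, 98, 152)]
[ 0.54500969 -0.08120261  0.006     ] [ 0.54529016 -0.076613    0.034     ]
```

Emit:
carry_out([
  [[1, 0, 0, 0, 0, 0, 0], [1, 0, 0, 0, 0, 0, 0], [1, 0, 0, 0.01, 0, 0, 0], [1, 0, 0, 0.03, 0, 0, -0.005], [1, 0, 0, 0.06, 0, 0, -0.01], [1, 0, 0, 0.09, 0, 0, -0.015], [1, 0, 0, 0.12, 0, 0, -0.015], [1, 0, 0, 0.12, 0, 0, -0.015]],
], squeeze=100)

```text
time_s: 13.65
tcp_pos: [0.545, -0.0986, 0.0722]
orientation: [2.283, 2.154, 0.003]
contact_force: [0.7, -0.1, -0.9]
finger_gap: 0.0262
gripper_force: 101.2
```

Emit:
carry_out([
  [[1, -0.01, -0.03, 0, 0, 0, 0], [1, -0.03, -0.1, 0, 0, 0, 0], [1, -0.05, -0.18, 0, 0, 0, 0], [1, -0.07, -0.26, 0, 0, 0, 0], [1, -0.09, -0.34, 0, 0, 0, 0], [1, -0.11, -0.42, 0, 0, 0, 0], [1, -0.13, -0.49, 0, 0, 0, 0], [1, -0.145, -0.53, 0, 0, 0, 0]],
])

```text
time_s: 14.45
tcp_pos: [0.4697, -0.3663, 0.0691]
orientation: [-2.287, -2.153, 0.001]
contact_force: [1.1, 0.5, -0.9]
finger_gap: 0.0264
gripper_force: 101.2
```

Emit:
carry_out([
  [[1, -0.003, -0.015, 0, 0, 0, 0], [1, -0.005, -0.026, 0, 0, 0, 0], [1, -0.005, -0.028, 0, 0, 0, 0], [1, -0.005, -0.028, 0, 0, 0, 0]],
])

```text
time_s: 14.85
tcp_pos: [0.4691, -0.3765, 0.0698]
orientation: [-2.284, -2.157, -0.0]
contact_force: [-0.3, -0.3, -1.8]
finger_gap: 0.0265
gripper_force: 101.2
```

Run:
```python
from edges import *
s=manip.read_state();print(s['time_s'],s['tcp_pos'],s['orientation'],s['contact_force'],s['wrist_torque'],s['finger_gap'])
f=save('wrist','w11.png')
L=cv2.GaussianBlur(f['pixels'].astype(float),(0,0),.8).sum(2)
for c in (170,200,310,340):
    g=np.abs(np.gradient(L[:,c]))[10:60]; print(c,10+np.argmax(g),g.max())
a=save('scene','s11.png')['pixels']
cv2.imwrite('pics/c11.png',np.hstack([cv2.resize(a[20:220,150:350],(300,300)),f['pixels'][:300]]))
```

```text
14.85 [ 0.46910097 -0.37653205  0.0697768 ] [-2.28375792e+00 -2.15675523e+00 -1.35089509e-04] [-0.27632671 -0.27321211 -1.78842098] [-0.08267035  0.01136848  0.00274006] 0.026524304196334562
170 28 50.233746492152534
200 28 47.28581200088348
310 28 38.451800981194594
340 28 39.879858632375914
```

View pics/c11.png

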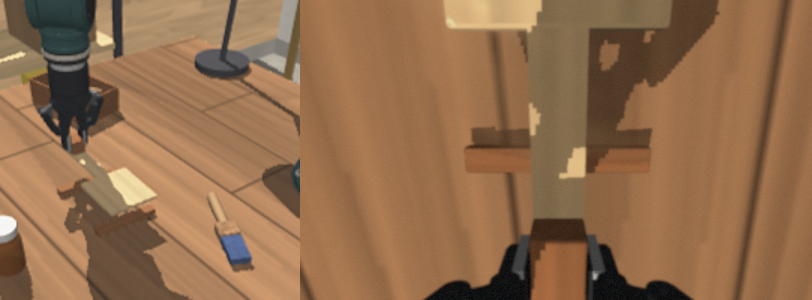

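The neck is centred on the near batten (columns 165–351, neck centre 258), and the board hasn't slipped in the grip. I'll check the batten position, then lower.

Run:
```python
from edges import *
f=np.load('pics/w11.npy',allow_pickle=True).item()
for u,v in [(190,149),(190,172),(325,148),(325,171),(165,160),(351,159)]: print(u,v,ray(f,u,v,.014).round(4))
```

```text
190 149 [ 0.4261 -0.3275  0.014 ]
190 172 [ 0.424  -0.3436  0.014 ]
325 148 [ 0.5184 -0.332   0.014 ]
325 171 [ 0.5187 -0.3483  0.014 ]
165 160 [ 0.4078 -0.3341  0.014 ]
351 159 [ 0.5365 -0.3407  0.014 ]
```

Emit:
carry_out([
  [[1, 0.0008, -0.0025, -0.015, 0, 0, 0], [1, 0.0008, -0.0025, -0.03, 0, 0, 0], [1, 0.0008, -0.0025, -0.05, 0, 0, 0], [1, 0.0008, -0.0025, -0.065, 0, 0, 0], [1, 0.0008, -0.0025, -0.076, 0, 0, 0], [1, 0.0008, -0.0025, -0.084, 0, 0, 0], [1, 0.0008, -0.0025, -0.089, 0, 0, 0], [1, 0.0008, -0.0025, -0.09, 0, 0, 0]],
])

```text
time_s: 15.75
tcp_pos: [0.4693, -0.3785, 0.0247]
orientation: [-2.285, -2.156, -0.0]
contact_force: [-0.9, 0.2, -1.3]
finger_gap: 0.0264
gripper_force: 101.2
```

Emit:
carry_out([
  [[1, 0, 0, -0.001, 0, 0, 0], [1, 0, 0, -0.002, 0, 0, 0], [1, 0, 0, -0.002, 0, 0, 0]],
], squeeze=40)

```text
time_s: 16.05
tcp_pos: [0.4694, -0.3786, 0.0241]
orientation: [2.285, 2.156, 0.0]
contact_force: [-0.9, 0.6, -0.4]
finger_gap: 0.0266
gripper_force: 101.2
```

Emit:
carry_out([
  [[1, 0, 0, -0.001, 0, 0, 0], [0.3, 0, 0, -0.001, 0, 0, 0], [0.2, 0, 0, -0.001, 0, 0, 0], [0.1, 0, 0, -0.001, 0, 0, 0], [-0.1, 0, 0, -0.001, 0, 0, 0], [-0.3, 0, 0, -0.001, 0, 0, 0], [-0.4, 0, 0, -0.001, 0, 0, 0], [-0.4, 0, 0, -0.001, 0, 0, 0]],
])

```text
time_s: 16.85
tcp_pos: [0.4693, -0.3785, 0.0234]
orientation: [-2.285, -2.156, -0.0]
contact_force: [0.5, 0.4, -0.5]
finger_gap: 0.0596
gripper_force: 0.0
```

Emit:
carry_out([
  [[-0.4, 0, 0, 0.02, 0, 0, 0], [-0.4, 0, 0, 0.05, 0, 0, 0], [-0.4, 0, 0, 0.1, 0, 0, 0], [-0.4, 0, 0, 0.18, 0, 0, 0], [-0.4, 0, -0.04, 0.26, 0, 0, 0], [-0.4, 0, -0.08, 0.34, 0, 0, 0], [-0.4, 0, -0.1, 0.4, 0, 0, 0], [-0.4, 0, -0.1, 0.4, 0, 0, 0]],
])

```text
time_s: 17.65
tcp_pos: [0.47, -0.4307, 0.2281]
orientation: [2.281, 2.15, -0.001]
contact_force: [-0.3, -0.2, 0.1]
finger_gap: 0.0598
gripper_force: 0.0
```

Run:
```python
from edges import *
s=manip.read_state();print(s['time_s'],s['tcp_pos'],s['contact_force'],s['finger_gap'])
f=save('wrist','w12.png'); a=save('scene','s12.png')
for n,p in [('cleat top',(.4697,-.378,.034)),('front',(.4697+.0574*.11,-.378+.11,.020))]: print(n,proj(f,p).round(1),proj(a,p).round(1))
a=a['pixels']
cv2.imwrite('pics/c12.png',np.hstack([cv2.resize(a[100:360,150:410],(384,384),interpolation=cv2.INTER_CUBIC),f['pixels'][:,50:450]]))
```

```text
17.65 [ 0.47003836 -0.43070454  0.22806959] [-0.32534129 -0.24981585  0.11478393] 0.05977133159487222
cleat top [253.2 121. ] [199.6 129. ]
front [252.7  12.6] [217.8 150. ]
```

View pics/c12.png

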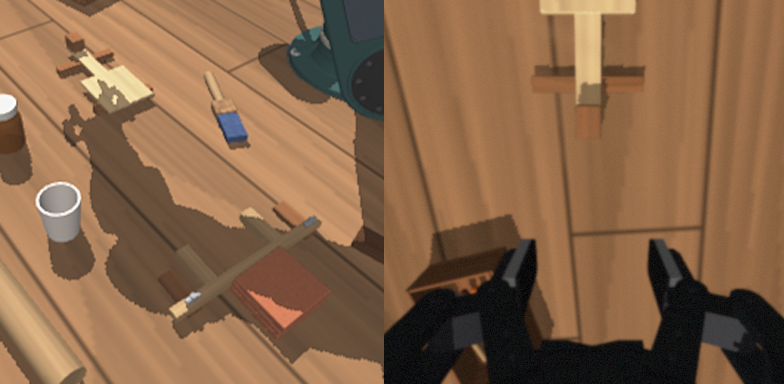

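The board lies on both battens, with its cleat at wrist pixel (254,121) against a predicted (253,121). The tile stack is tidy behind the bar, so I'm handing in.

Emit:
carry_out([
  [[-0.4, 0, 0, 0, 0, 0, 0], [-0.4, 0, 0, 0, 0, 0, 0], [-0.4, 0, 0, 0, 0, 0, 0]],
])

```text
time_s: 18.05
tcp_pos: [0.4692, -0.428, 0.2228]
orientation: [-2.284, -2.156, -0.0]
contact_force: [0.2, -1.1, -0.3]
finger_gap: 0.0594
gripper_force: 0.0
```

```bash
python3 -c "
from plant import workorder
print(workorder.job_done())"
```

```text
the job is handed in; nothing more can be done
None
```

I drew the board out through the gate (pull readings up to about 6 N), the tiles settled in a tidy stack behind the bar, and the job is handed in at about 18 s (no verdict returned) with the empty board on both battens, cleat up; no cleat mark was visible, so pointing the neck toward −y, the way the board was drawn, was my assumption.

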